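Open the gear reducer's filler cap

TASK

Open the oil filler of the grey gear reducer on the bench: unscrew its big black-headed cap counter-clockwise, taking a fresh grip as often as needed and never forcing it, until its thread lets go. Lift it off and gently stand it, head up, on the small wooden board. Leave the spanner, the tin and the bottle where they are.

Things in the scene. Friction and masses are not known exactly. Their poses are not given: they have to be found in the camera images.
- gearbox: Grey gear reducer, fixed to the bench; foot 132 x 190 mm (x, y), cover plate 70 mm above the bench, low screws and a breather plug up to 82 mm; a shaft stub sticks out at its -y end, to 122 mm from the origin. Origin at the centre of its underside, z up; the filler neck stands upright at x = 0, y = +30 mm.
- neck_top (a point): Centre of the upper end of the steel filler neck of the gear reducer, 100 mm above the bench (24 mm above the seat that the closed cap rests on). The neck is 45 mm across, 53 mm over its thread.
- cap_head (a point): Centre of the cap's round black fluted grip head, on the cap's upright axis. The head is 54 mm in diameter and 31 mm tall, from 17 mm below this point to 14 mm above it, and can be gripped at any yaw. Below it is a hollow steel skirt, 66 mm in diameter, 28 mm tall; its open rim lies 45 mm below this point. Cap: 59 mm tall, about 0.2 kg.
- cap: The same cap; origin at the centre of its lower rim, z up. Starts screwed home, its x axis within 0.1 rad of the reducer's. Right-hand thread: turned counter-clockwise from above it climbs 21 mm per turn, some 15 mm in all, and comes free after about 4.4 rad (some tenths more or less); until then the thread holds it down. Let go part-way it stays, sinking 1 mm at most.
- board_top (a point): Centre of the top face of the small flat wooden board (fixed, lying on the bench): 88 mm along its x, 200 mm along its y, 10 mm thick, top face at z = 0.010 m.
- board: The same board; origin at the centre of its underside, x across it (88 mm), y along it (200 mm).
- wrench_mid (a point): Bystander: a loose small steel spanner lying on the bench, 21 x 138 x 8 mm, point at its middle, long axis y.
- tin_mid (a point): Bystander: a loose food tin, 75 mm in diameter, 110 mm tall, point at its centre.
- lotion_mid (a point): Bystander: a loose clear bottle with black cap, 31 x 60 mm, 107 mm tall, point half-way up.

How it is judged (in metres and radians):
On the way, in this order (a step that is already met when the one before it is completed fails the run):
1. the cap is turned about a quarter turn from home, still on the thread, within 4 mm of the neck's axis (angle between the x axis of cap and the x axis of gearbox, either way round above 1.2 rad and z of cap_head in the frame of neck_top below 0.029 m and horizontal distance between cap_head and neck_top below 0.004 m), for 0.05 s.
2. the cap is turned about half a turn from home, still on the thread (risen 6 to 14 mm), within 4 mm of the neck's axis (angle between the x axis of cap and the x axis of gearbox, either way round below 0.4 rad and z of cap_head in the frame of neck_top between 0.027 and 0.035 m and horizontal distance between cap_head and neck_top below 0.004 m), for 0.05 s.
3. the cap is lifted clear of the neck (z of cap in the frame of neck_top above 0.005 m and contact force between cap and gearbox below 0.1 N), for 0.1 s.
At the end, for the whole second after the job is handed in: The cap stands at rest on the board, head up (within 0.1 rad of upright), its rim on the board's top face (within 4 mm), its axis over the board (within 34 mm of the board's middle across and 90 mm along), let go (x of cap in the frame of board_top between -0.034 and 0.034 m and y of cap in the frame of board_top between -0.09 and 0.09 m and z of cap in the frame of board_top between -0.003 and 0.004 m and angle between cap's own z axis and vertical below 0.1 rad and contact force between cap and board above 0.3 N and linear speed of cap below 0.02 m/s); the robot touches nothing.
It fails at once if the cap is forced: more than 60 N between cap and gear reducer (contact force between cap and gearbox above 60 N).
It fails at once if the cap is dropped (from more than about 12 mm) or slammed down: faster than 0.5 m/s when its rim is less than 15 mm above the height of the board's top (z of cap in the frame of board_top below 0.015 m and linear speed of cap above 0.5 m/s).
It fails at once if the spanner, the tin or the bottle is moved by more than 25 mm (distance of any of wrench_mid, tin_mid, lotion_mid from where it was at the start of the episode above 0.025 m).
It also fails if it takes over 67 s, if anything falls off the work surface, if the arm or the gripper's body presses on something with over 40 N, if the wrist force passes 120 N, or if a joint passes its speed limit or range.

ROBOT

A 6-joint arm with a two-finger parallel gripper is mounted at the origin on a cart in front of the work surface, level with it; the furniture and walls round the work are solid. World frame = base frame: x ahead of the robot, y to its left, z up, the work surface at z = 0. Lengths are in m, angles in degrees, forces in N, time in s.
With the tool pointing down it reaches from about 0.4 to 0.825 m from the base axis. Payload 7 kg.
Tool frame: the origin (TCP) lies at the very end of the fingers, on their centre line; the grasp point (between the pads) lies 19 mm behind it; z points along the fingers, y is the line along which they close (so a half turn about z gives the same grasp; the last joint's range is limited). The gripper opens to 88 mm and grips with 3 to 60 N. Pads are 19 mm wide; open, the fingers measure 130 mm over their backs; the gripper's body (78 mm by 193 mm) begins 47 mm behind the grasp point.
Start: joints at [-59.983, 20.546, 0.682, 0, -70.136, -16.507], TCP at [0.158, -0.656, 0.227] pointing down, gripper open.
Joint ranges: [-176.03, 176.03], [-82.01, 121.73], [-58.28, 71.71], [-173.87, 95.51], [-174.79, -0.11], [-173.66, 173.66]. Speed limits (degrees/s): [136.94, 136.94, 172.46, 180, 180, 180].

INTERFACE

Orientations are given as [roll, pitch, yaw] about the fixed x, y, z axes, in that order (R = Rz(yaw) Ry(pitch) Rx(roll)).
In Python, from plant import get_state, imaging, r, finder gives the robot as it stands.
- The arm moves only by the shell command python3 -m handwheel 'ROWS' [FORCE]. ROWS is JSON, a list of rows, each a list of 5 numbers: the closure, from 0 (fully open) to 1 (shut), then the shift along the world's x, y, z in cm, then the turn about the world's z in degrees. A call has 1 to 8 rows; each row is the pose to reach, as a shift and turn from the pose commanded when the call began; what a row does not reach only later rows make up. A row lasts 1/8 s, in which the tool goes at most 62.5 mm and 10.7 degrees, less where a joint would pass 70% of its speed; a pose out of reach is approached as far as the arm can. A call with a gripper value outside its range is refused whole. The fingers move at their own pace and stop on an object; FORCE is the grip in N (left out, the last holds). Time passes only in rows, so rows that repeat a pose let the fingers close. It gives the time, the measured TCP pose, the force, the opening and the grip force at its end, in the units of the state.
- get_state(): the state, without advancing time (a new reading comes with each control period).
- imaging.capture(name): name is "scene" or "top" or "wrist"; returns (picture, depth): 400x640x3 uint8, red, green, blue; 400x640 float32, m along the optical axis (not along the pixel's ray), 0 where there is no reading.
- imaging.get_calibration(name): a dict with "fx", "fy", "cx", "cy" (pixels), "rvec" (rotation vector, rad) and "tvec" (3), from world to camera coordinates, as OpenCV has them; the wrist camera has in their place "hand_eye" (4x4, takes a point from camera to tool coordinates, whose origin is the TCP and whose axes are the flange's). Camera axes: x right, y down, z forward; pixel columns grow to the right and rows downward; lengths in m; the calibration is good to about 2 mm. A picture is of the moment at which its call begins: read the wrist's pose just before it. get_calibration takes no time and is no camera call.
- r.close_job(): hands the job in; it is judged then, once.
Trained networks look in the newest picture that a camera, given by its name, has taken for a name from the list of things; names that differ only in an ending like _2 or _b are one class to them, and where a whole thing is asked for, a point or a joint stands for the part that bears it (a point fixed in the world has none). Each returns a list of dicts, best first, with "p" (0 to 1); they miss things now and then, are a little off and sometimes report something else, mostly with a low value. They report only what shows in the picture. A call takes as long as a camera call.
- finder.cut_out(camera, query): "region" (400x640 bool, what is visible of it) and "pixel" ([column, row] in pixels, amid what is visible of it).
The state is a dict: "time_s": time; "joints": joint angles; "qd": joint speeds; "joint_torque": joint torques, N m; "tcp_pos": TCP position; "eef_rot": TCP orientation; "contact_force": force on the tool from outside, world axes, zero at the start; "moment": the same for the moment, N m; "gripper_width": finger opening in m; "gripper_force": force on a finger pad.
Only numpy, scipy, OpenCV 4.12 (cv2) and the standard library are available. Lean on these libraries where they do the work, as an engineer would, in place of code of your own. Each camera call takes 0.05 s, during which the arm holds its last target. There are 200 camera calls.

## Working session

There is one attempt and no reset: what is moved stays moved. The work goes in short steps, Python scripts to look and compute and a shell command to move; the robot and the scene stay as the last step left them, time stands still between calls to the robot, and variables do not carry over. Pictures are saved under pics/ and viewed, at most 10 in all, crops included, and the job is handed in when it is done.

```bash
mkdir -p pics; cat > h.py <<'E'
import numpy as np, cv2
from plant import get_state, imaging, r, finder
def cloud(name, depth, st=None):
    c=imaging.get_calibration(name)
    v,u=np.mgrid[0:400,0:640]; z=depth
    P=np.stack([(u-c['cx'])/c['fx']*z,(v-c['cy'])/c['fy']*z,z],-1)
    if 'rvec' in c:
        R=cv2.Rodrigues(np.array(c['rvec'],float))[0]; W=(P-np.array(c['tvec']).ravel())@R
    else:
        from scipy.spatial.transform import Rotation as Ro
        H=np.array(c['hand_eye']); T=P@H[:3,:3].T+H[:3,3]
        W=T@Ro.from_euler('xyz',st['eef_rot'],degrees=True).as_matrix().T+np.array(st['tcp_pos'])
    W[depth<=0]=np.nan
    return W
E
python3 - <<'E'
from h import *
s=get_state(); print(s)
for n in ['top','scene']:
    im,d=imaging.capture(n); cv2.imwrite(f'pics/{n}0.png',im[...,::-1]); W=cloud(n,d); np.save(n+'.npy',W)
    for q in ['cap_head','gearbox','board','wrench_mid','tin_mid','lotion_mid']:
        for x in finder.cut_out(n,q)[:2]:
            m=x['region']; p=W[m]; p=p[~np.isnan(p[:,0])]
            print(n,q,round(x['p'],2),x['pixel'],len(p),np.round(np.median(p,0),3),np.round(np.percentile(p,[2,98],axis=0),3).tolist() if len(p) else '')
E
```

```text
{'time_s': 0.0, 'joints': array([-5.99844148e+01,  2.05927736e+01,  6.33812852e-01, -2.01705292e-02,
       -7.01359870e+01, -1.65063658e+01]), 'qd': array([-0.02525071,  0.01076425, -0.00938523, -0.11499646,  0.01387806,
        0.03645905]), 'joint_torque': array([-6.14140981e-05, -5.82718313e+01,  2.93056995e+01,  6.99693963e+00,
        6.89837529e-03, -1.31207166e-04]), 'tcp_pos': array([ 0.15753432, -0.65585525,  0.22560772]), 'eef_rot': array([ 1.79903577e+02, -8.79934388e-03, -1.66497643e+02]), 'contact_force': array([ 0.08575992, -0.68301675, -0.50203725]), 'moment': array([-0.03197671, -0.0161527 ,  0.01935725]), 'gripper_force': 0.0, 'gripper_width': 0.087331182356856}
top cap_head 0.91 [353.4, 244.5] 672 [ 0.539 -0.134  0.133] [[0.512, -0.165, 0.082], [0.569, -0.107, 0.137]]
top gearbox 0.77 [365.9, 240.1] 3326 [ 0.554 -0.175  0.069] [[0.474, -0.26, 0.007], [0.627, -0.069, 0.076]]
top board 0.66 [227.1, 259.0] 2880 [0.554 0.17  0.009] [[0.49, 0.078, -0.0], [0.619, 0.266, 0.013]]
top wrench_mid 0.52 [429.5, 213.6] 209 [ 0.616 -0.353  0.006] [[0.604, -0.426, 0.0], [0.629, -
[... 404 characters left out ...]
[0.51, -0.17, 0.078], [0.565, -0.119, 0.136]]
scene gearbox 0.69 [317.8, 247.1] 5118 [ 0.53  -0.207  0.055] [[0.471, -0.27, 0.005], [0.625, -0.109, 0.076]]
scene board 0.84 [239.3, 192.8] 1236 [0.547 0.153 0.01 ] [[0.485, 0.071, 0.004], [0.615, 0.259, 0.012]]
scene wrench_mid 0.9 [396.3, 302.0] 420 [ 0.614 -0.366  0.006] [[0.601, -0.429, -0.001], [0.628, -0.299, 0.008]]
scene wrench_mid 0.39 [242.1, 191.1] 1233 [0.548 0.153 0.01 ] [[0.485, 0.071, 0.003], [0.615, 0.258, 0.012]]
scene tin_mid 0.96 [321.4, 176.4] 1333 [0.707 0.006 0.073] [[0.685, -0.007, 0.004], [0.754, 0.075, 0.11]]
scene lotion_mid 0.66 [354.6, 207.9] 601 [ 0.686 -0.138  0.067] [[0.678, -0.157, 0.019], [0.705, -0.106, 0.108]]
```

```bash
python3 - <<'E'
from h import *
for n in ['top','scene']:
    W=np.load(n+'.npy')
    m=(W[...,2]>.128)&(W[...,2]<.142)&(abs(W[...,0]-.54)<.04)&(abs(W[...,1]+.137)<.04)
    p=W[m]; (c,rad)=cv2.minEnclosingCircle(p[:,:2].astype(np.float32)); print(n,'cap',len(p),p.mean(0),c,rad)
    for nm,a in [('board',(W[...,2]>.006)&(W[...,2]<.016)&(abs(W[...,0]-.55)<.12)&(abs(W[...,1]-.17)<.15)),('cover',(W[...,2]>.065)&(W[...,2]<.074)&(abs(W[...,0]-.55)<.09)&(abs(W[...,1]+.17)<.15))]:
        p=W[a][:,:2].astype(np.float32)*1000; print(n,nm,len(p),cv2.minAreaRect(p))
    m=(W[...,2]>.1)&(W[...,2]<.2)&(W[...,0]>.4); print('tall', np.percentile(W[m],[1,99],axis=0).round(3).tolist())
im=cv2.imread('pics/top0.png'); cv2.imwrite('pics/top1.png',cv2.resize(im[120:330,180:480],(800,560)))
E
```

```text
top cap 468 [ 0.54288934 -0.13733553  0.13413098] (0.5432165265083313, -0.13742177188396454) 0.02808673121035099
top board 2642 ((501.12591552734375, 193.74444580078125), (201.45187377929688, 210.3934783935547), 67.84808349609375)
top cover 2608 ((556.7979125976562, -166.51307678222656), (117.86575317382812, 173.73324584960938), 24.770227432250977)
tall [[0.517, -0.68, 0.101], [0.797, 0.662, 0.197]]
scene cap 368 [ 0.53994296 -0.14279538  0.13423287] (0.5416330099105835, -0.1389884352684021) 0.028184538707137108
scene board 1185 ((554.4088134765625, 170.89505004882812), (202.4295196533203, 87.8250503540039), 65.68791198730469)
scene cover 2137 ((555.7547607421875, -167.9932861328125), (119.70452117919922, 173.92681884765625), 24.01283073425293)
tall [[0.425, -0.614, 0.101], [0.862, 0.665, 0.196]]
```

View pics/top1.png

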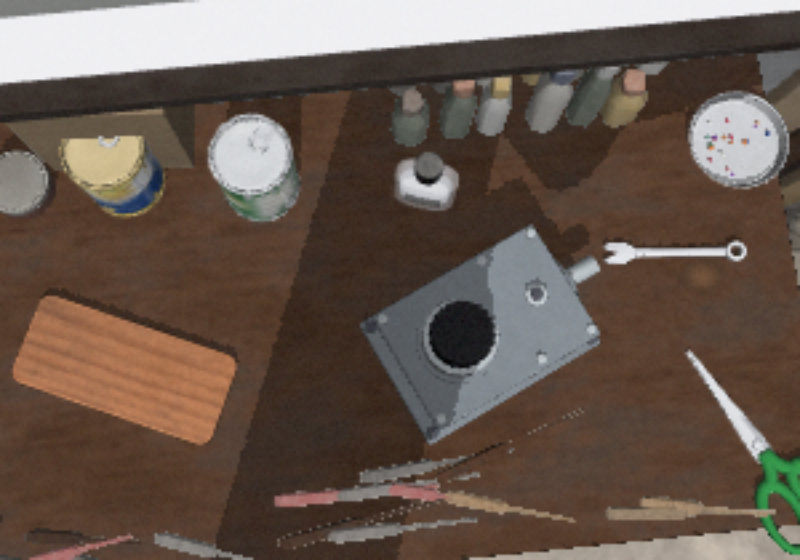

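The top view shows the cap at crop (462,335) on the reducer. The board is clear on the left at (125,370), with the tin at (255,165), the bottle at (428,185) and the spanner at (675,250), all away from the path. I'm moving above the cap and winding the wrist clockwise for a long counter-clockwise stroke.

```bash
python3 -m handwheel '[[0,5,6.5,0,-10],[0,10,13,0,-20],[0,14.5,19.5,0,-30],[0,19,26,0,-40],[0,24,32,0,-50],[0,28.5,38.5,0,-60],[0,33,45,0,-70],[0,38.5,51.8,0,-80]]' && python3 -m handwheel '[[0,0,0,0,-10],[0,0,0,0,-20],[0,0,0,0,-20],[0,0,0,0,-20]]'; python3 - <<'E'
from h import *
s=get_state(); im,d=imaging.capture('wrist'); print(s['tcp_pos'],s['eef_rot'],s['joints'])
W=cloud('wrist',d,s); cv2.imwrite('pics/w1.png',im[...,::-1])
for x in finder.cut_out('wrist','cap_head')[:1]: print(x['p'],x['pixel'])
m=(W[...,2]>.128)&(W[...,2]<.145)&(abs(W[...,0]-.54)<.05)&(abs(W[...,1]+.137)<.05)
p=W[m]; print(len(p),p.mean(0),cv2.minEnclosingCircle(p[:,:2].astype(np.float32)))
E
```

```text
time_s: 1.7
tcp_pos: [0.4353, -0.2829, 0.227]
eef_rot: [180.0, 0.0, 116.0]
contact_force: [1.2, -0.4, 0.7]
gripper_width: 0.0876
gripper_force: 0.0
time_s: 2.2
tcp_pos: [0.4344, -0.2846, 0.2267]
eef_rot: [180.0, 0.0, 96.5]
contact_force: [0.3, 0.1, 0.6]
gripper_width: 0.0878
gripper_force: 0.0
[ 0.43439745 -0.28461649  0.22671679] [1.79985952e+02 4.07198444e-03 9.65308376e+01] [-1.15594962e+01  5.80104016e+00 -1.87407878e+01 -5.40265910e-04
 -6.54435541e+01 -1.61909441e+02]
0.91 [487.8, 24.2]
3386 [ 0.5424302  -0.14941818  0.13509203] ((0.5431492328643799, -0.14171496033668518), 0.028323659673333168)
```

View pics/w1.png

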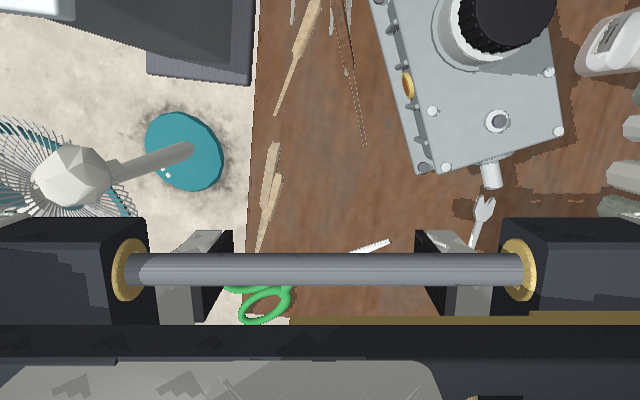

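```bash
python3 -m handwheel '[[0,3,4,0,10],[0,6.5,8.5,0,13],[0,6.5,8.5,0,13],[0,6.5,8.5,0,13]]'; python3 - <<'E'
from h import *
s=get_state(); im,d=imaging.capture('wrist'); print(s['tcp_pos'],s['eef_rot'],s['joints'])
W=cloud('wrist',d,s); cv2.imwrite('pics/w2.png',im[...,::-1])
for x in finder.cut_out('wrist','cap_head')[:1]: print(x['p'],x['pixel'])
m=(W[...,2]>.128)&(W[...,2]<.145)&(abs(W[...,0]-.54)<.05)&(abs(W[...,1]+.137)<.05)
p=W[m]; c,_=cv2.minEnclosingCircle(p[:,:2].astype(np.float32)); print(len(p),p.mean(0),c,_, (np.array(c)-s['tcp_pos'][:2])*100)
m=(W[...,2]>.066)&(W[...,2]<.074)&(abs(W[...,0]-.55)<.09)&(abs(W[...,1]+.17)<.15); p=W[m][:,:2].astype(np.float32)*1000; print(len(p),cv2.minAreaRect(p))
v,u=np.nonzero((W[...,2]>.128)&(W[...,2]<.145)&(abs(W[...,0]-.54)<.05)&(abs(W[...,1]+.137)<.05)); print(u.min(),u.max(),v.min(),v.max())
E
```

```text
time_s: 2.8
tcp_pos: [0.4993, -0.1995, 0.2264]
eef_rot: [-180.0, -0.0, 109.4]
contact_force: [-0.0, 0.1, 1.4]
gripper_width: 0.0874
gripper_force: 0.0
[ 0.49925885 -0.19945856  0.2263978 ] [-1.79966835e+02 -1.11763616e-02  1.09402445e+02] [-8.75505502e-01  7.63092448e+00 -1.66499339e+01  1.10836177e-03
 -6.57541249e+01 -1.59722502e+02]
0.63 [403.5, 138.1]
4585 [ 0.54221284 -0.13749611  0.1352566 ] (0.5432749390602112, -0.13788579404354095) 0.028126724064350128 [4.40160925 6.15727642]
15410 ((555.904296875, -164.89044189453125), (118.24420166015625, 169.48980712890625), 24.749366760253906)
370 448 101 179
```

```bash
python3 -m handwheel '[[0,4.35,6.15,0,0],[0,4.35,6.15,0,0],[0,4.35,6.15,-4,0],[0,4.35,6.15,-8,0],[0,4.35,6.15,-10.5,0],[0,4.35,6.15,-11.8,0],[0,4.35,6.15,-11.8,0],[0,4.35,6.15,-11.8,0]]' && python3 -m handwheel '[[1,0,0,0,0],[1,0,0,0,0],[1,0,0,0,0],[1,0,0,0,0],[1,0,0,0,0],[1,0,0,0,0],[1,0,0,0,0],[1,0,0,0,0]]' 30; python3 -c "
from h import *
s=get_state();print(s['joints'],s['moment'])"
```

```text
time_s: 3.9
tcp_pos: [0.5436, -0.1383, 0.1097]
eef_rot: [179.9, 0.0, 109.3]
contact_force: [0.1, -0.7, 0.2]
gripper_width: 0.0875
gripper_force: 0.0
time_s: 4.9
tcp_pos: [0.5431, -0.1379, 0.1087]
eef_rot: [180.0, 0.0, 109.3]
contact_force: [-0.1, 1.9, 3.0]
gripper_width: 0.0534
gripper_force: 30.0
[ 5.76636278e+00  1.59296373e+01 -2.28778802e+01 -4.52723388e-05
 -5.11812937e+01 -1.66430756e+02] [0.30299416 0.22850345 0.03431174]
```

```bash
python3 -m handwheel '[[1,0,0,0.03,5],[1,0,0,0.06,10],[1,0,0,0.09,15],[1,0,0,0.12,20],[1,0,0,0.12,20]]'; python3 -c "
from h import *
s=get_state();print(s['joints'],s['moment'],s['contact_force'])"
```

```text
time_s: 5.52
tcp_pos: [0.5426, -0.138, 0.1094]
eef_rot: [-180.0, -0.0, 129.3]
contact_force: [0.2, -0.1, -2.2]
gripper_width: 0.0535
gripper_force: 30.0
[ 5.75683334e+00  1.58844442e+01 -2.28377215e+01 -1.14563745e-02
 -5.13252664e+01 -1.46466782e+02] [-0.10050924 -0.00436592 -0.00934488] [ 0.1812191  -0.07519408 -2.16603986]
```

```bash
python3 -m handwheel '[[1,0,0,0.06,10],[1,0,0,0.12,20],[1,0,0,0.18,30],[1,0,0,0.23,40],[1,0,0,0.29,50],[1,0,0,0.35,60],[1,0,0,0.38,65],[1,0,0,0.38,65]]'; python3 - <<'E'
from h import *
s=get_state();print(s['joints'][5],s['moment'],s['contact_force'])
for n in ['top','scene']:
    im,d=imaging.capture(n); W=cloud(n,d); cv2.imwrite(f'pics/{n}2.png',im[150:290,240:460,::-1])
    for lo,hi,t in [(.08,.115,'skirt')]:
        m=(W[...,2]>lo)&(W[...,2]<hi)&(np.hypot(W[...,0]-.543,W[...,1]+.138)<.04)&(np.hypot(W[...,0]-.543,W[...,1]+.138)>.028)
        print(n,t,m.sum(),np.percentile(W[m][:,2],[50,80,95]) if m.any() else '')
E
```

```text
time_s: 6.52
tcp_pos: [0.5428, -0.138, 0.1134]
eef_rot: [180.0, -0.0, -165.8]
contact_force: [-0.3, -0.7, -1.6]
gripper_width: 0.0534
gripper_force: 30.0
-81.57186418572037 [ 0.04018822  0.05053592 -0.01547337] [-0.30049864 -0.71567294 -1.60395596]
top skirt 26 [0.10864713 0.11042901 0.11214278]
scene skirt 453 [0.0976208  0.10746789 0.1112104 ]
```

```bash
python3 -m handwheel '[[1,0,0,0.06,10],[1,0,0,0.12,20],[1,0,0,0.18,30],[1,0,0,0.23,40],[1,0,0,0.29,50],[1,0,0,0.35,60],[1,0,0,0.41,70],[1,0,0,0.47,80]]' && python3 -m handwheel '[[1,0,0,0.06,10],[1,0,0,0.09,15],[1,0,0,0.09,15]]'; python3 - <<'E'
from h import *
s=get_state();print(s['joints'][5],s['moment'],s['contact_force'],s['tcp_pos'])
def stat(W,n):
    R=np.hypot(W[...,0]-.543,W[...,1]+.138); m=(W[...,2]>.08)&(W[...,2]<.125)&(R<.036)&(R>.0295)
    print(n,m.sum(),np.percentile(W[m][:,2],[50,80,90,95]).round(4))
for n in ['top','scene']:
    stat(np.load(n+'.npy'),n+'0')
    im,d=imaging.capture(n); stat(cloud(n,d),n)
    if n=='scene': cv2.imwrite('pics/s3.png',cv2.resize(im[150:290,220:400,::-1],(720,560)))
E
```

```text
time_s: 7.62
tcp_pos: [0.5429, -0.1381, 0.1182]
eef_rot: [180.0, -0.0, -85.5]
contact_force: [-0.4, -0.6, -2.5]
gripper_width: 0.0535
gripper_force: 30.0
time_s: 8.0
tcp_pos: [0.5431, -0.138, 0.1192]
eef_rot: [-180.0, -0.0, -70.8]
contact_force: [0.4, -0.2, -1.7]
gripper_width: 0.0532
gripper_force: 30.0
13.419527716780173 [-0.00342836 -0.08052944  0.0153165 ] [ 0.42150834 -0.15138849 -1.67251659] [ 0.54306024 -0.13799826  0.11918465]
top0 127 [0.1046 0.1063 0.1072 0.1077]
top 31 [0.1135 0.1173 0.1177 0.1179]
scene0 408 [0.0951 0.1038 0.1059 0.1064]
scene 425 [0.1023 0.1117 0.115  0.1164]
```

View pics/s3.png

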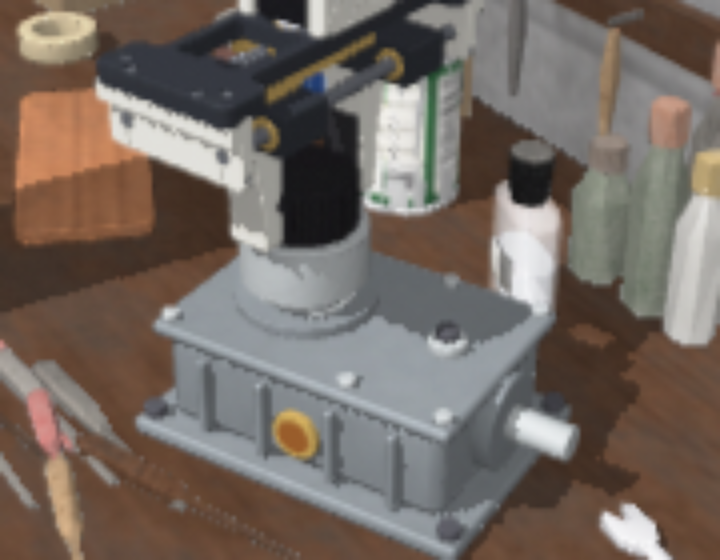

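The picture shows the skirt risen about 10 mm with the head held square between the pads at (320,190), so the cap is following the wrist. I'll carry on to the end of the thread.

```bash
python3 -m handwheel '[[1,0,0,0.06,10],[1,0,0,0.12,20],[1,0,0,0.18,30],[1,0,0,0.23,40],[1,0,0,0.29,50],[1,0,0,0.35,60],[1,0,0,0.41,70],[1,0,0,0.47,80]]' && python3 -m handwheel '[[1,0,0,0.03,5],[1,0,0,0.06,10],[1,0,0,0.09,15],[1,0,0,0.12,20],[1,0,0,0.12,20]]'; python3 -c "
from h import *
s=get_state();print(s['joints'][5],s['moment'],s['contact_force'])"
```

```text
time_s: 9.1
tcp_pos: [0.5429, -0.138, 0.1239]
eef_rot: [180.0, 0.0, 9.5]
contact_force: [-0.4, -0.3, -1.7]
gripper_width: 0.0536
gripper_force: 30.0
time_s: 9.72
tcp_pos: [0.5429, -0.1379, 0.125]
eef_rot: [-180.0, 0.0, 29.2]
contact_force: [0.5, -0.9, -1.7]
gripper_width: 0.0531
gripper_force: 30.0
113.4219666560395 [-0.07944027  0.00049822  0.01480119] [ 0.48992011 -0.92215189 -1.69099402]
```

```bash
python3 -m handwheel '[[1,0,0,0.1,0],[1,0,0,0.2,0],[1,0,0,0.3,0],[1,0,0,0.3,0]]'; python3 -c "
from h import *
s=get_state();print(s['tcp_pos'],s['moment'],s['contact_force'])"
```

```text
time_s: 10.22
tcp_pos: [0.543, -0.138, 0.1282]
eef_rot: [180.0, -0.0, 29.3]
contact_force: [-0.2, 0.2, -2.0]
gripper_width: 0.0533
gripper_force: 30.0
[ 0.54297565 -0.13799073  0.12822044] [-0.10009037  0.1150687  -0.01347429] [-0.175264    0.16230876 -1.95072104]
```

```bash
python3 -m handwheel '[[1,0,0,1.5,0],[1,0,0,3,0],[1,0,0,4.5,0],[1,0,0,6,0],[1,0,0,6,0],[1,0,2,6,0],[1,0.2,5,6,0],[1,0.4,9,6,0]]' && python3 -m handwheel '[[1,0.2,4,0,0],[1,0.4,8,0,0],[1,0.5,12,0,0],[1,0.6,16,0,0],[1,0.7,19.5,0,0],[1,0.7,22,0,0],[1,0.7,22,0,0],[1,0.7,22,0,0]]'; python3 - <<'E'
from h import *
s=get_state();print(s['tcp_pos'],s['contact_force'])
im,d=imaging.capture('scene'); W=cloud('scene',d); t=s['tcp_pos']
R=np.hypot(W[...,0]-t[0],W[...,1]-t[1]); m=(R<.036)&(W[...,2]>.05)&(W[...,2]<.25)&(R>.02)
p=W[m]; print(len(p),np.percentile(p[:,2],[0,1,3,10,50]), t[2])
cv2.imwrite('pics/s4.png',cv2.resize(im[80:280,150:400,::-1],(750,600)))
E
```

```text
time_s: 11.22
tcp_pos: [0.5465, -0.0476, 0.1875]
eef_rot: [-180.0, 0.1, 29.2]
contact_force: [0.2, 0.2, -1.3]
gripper_width: 0.0533
gripper_force: 30.0
time_s: 12.22
tcp_pos: [0.5537, 0.1716, 0.1878]
eef_rot: [180.0, 0.0, 29.3]
contact_force: [-0.6, -0.8, -2.1]
gripper_width: 0.0536
gripper_force: 30.0
[0.55367291 0.17158754 0.18775464] [-0.5727288 -0.7592366 -2.0864682]
758 [0.15495634 0.1563267  0.1578585  0.16310642 0.192038  ] 0.18775463584504573
```

View pics/s4.png

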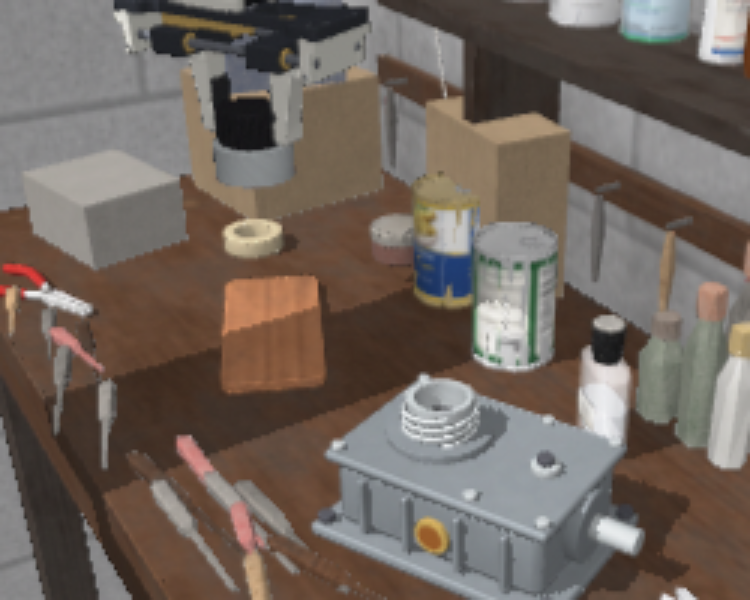

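The cap hangs upright in the gripper at (255,160), with the bare neck at (440,405) and the board clear at (272,330). Next I lower it onto the board.

```bash
python3 -m handwheel '[[1,0,0,-3,0],[1,0,0,-6,0],[1,0,0,-9,0],[1,0,0,-11,0],[1,0,0,-12.5,0],[1,0,0,-13.4,0],[1,0,0,-13.8,0],[1,0,0,-13.8,0]]' && python3 -m handwheel '[[1,0,0,-0.1,0],[1,0,0,-0.2,0],[1,0,0,-0.3,0],[1,0,0,-0.4,0],[1,0,0,-0.4,0]]'
```

```text
time_s: 13.28
tcp_pos: [0.5541, 0.1721, 0.0504]
eef_rot: [180.0, -0.0, 29.3]
contact_force: [0.3, -0.8, -1.8]
gripper_width: 0.0535
gripper_force: 30.0
time_s: 13.9
tcp_pos: [0.5539, 0.172, 0.046]
eef_rot: [-180.0, 0.0, 29.3]
contact_force: [0.7, -0.8, -1.6]
gripper_width: 0.0534
gripper_force: 30.0
```

```bash
python3 -m handwheel '[[1,0,0,-0.1,0],[1,0,0,-0.2,0],[1,0,0,-0.25,0],[1,0,0,-0.25,0]]'
```

```text
time_s: 14.4
tcp_pos: [0.5539, 0.172, 0.0435]
eef_rot: [180.0, 0.0, 29.3]
contact_force: [-0.1, -0.5, -1.2]
gripper_width: 0.0535
gripper_force: 30.0
```

```bash
python3 -m handwheel '[[1,0,0,-0.05,0],[1,0,0,-0.1,0],[1,0,0,-0.1,0]]'
```

```text
time_s: 14.78
tcp_pos: [0.554, 0.172, 0.0427]
eef_rot: [180.0, -0.0, 29.3]
contact_force: [-1.1, -0.5, 0.6]
gripper_width: 0.0534
gripper_force: 30.0
```

The force has gone from −1.8 to +0.6 N, so the cap is on the board. Releasing and backing off.

```bash
python3 -m handwheel '[[0,0,0,0,0],[0,0,0,0,0],[0,0,0,0,0],[0,0,0,0,0],[0,0,0,0,0],[0,0,0,0,0],[0,0,0,0.5,0],[0,0,0,2,0]]' && python3 -m handwheel '[[0,0,0,4,0],[0,0,0,8,0],[0,0,0,12,0],[0,0,0,16,0],[0,0,0,16,0],[0,0,0,16,0]]'; python3 - <<'E'
from h import *
im,d=imaging.capture('scene'); W=cloud('scene',d)
m=(W[...,2]>.063)&(W[...,2]<.076)&(np.hypot(W[...,0]-.554,W[...,1]-.172)<.045)
p=W[m]; print(len(p),p.mean(0),p[:,2].std(),cv2.minEnclosingCircle(p[:,:2].astype(np.float32)))
cv2.imwrite('pics/s5.png',cv2.resize(im[80:280,150:400,::-1],(750,600)))
E
```

```text
time_s: 15.78
tcp_pos: [0.5535, 0.1717, 0.0627]
eef_rot: [180.0, 0.1, 29.3]
contact_force: [0.3, -0.2, 0.0]
gripper_width: 0.0877
gripper_force: 0.0
time_s: 16.52
tcp_pos: [0.5537, 0.172, 0.2233]
eef_rot: [-180.0, -0.1, 29.3]
contact_force: [0.9, -0.1, -0.8]
gripper_width: 0.0878
gripper_force: 0.0
182 [0.55032823 0.16621896 0.06863162] 0.0018498750847209967 ((0.552386462688446, 0.17041455209255219), 0.028180865570902824)
```

View pics/s5.png

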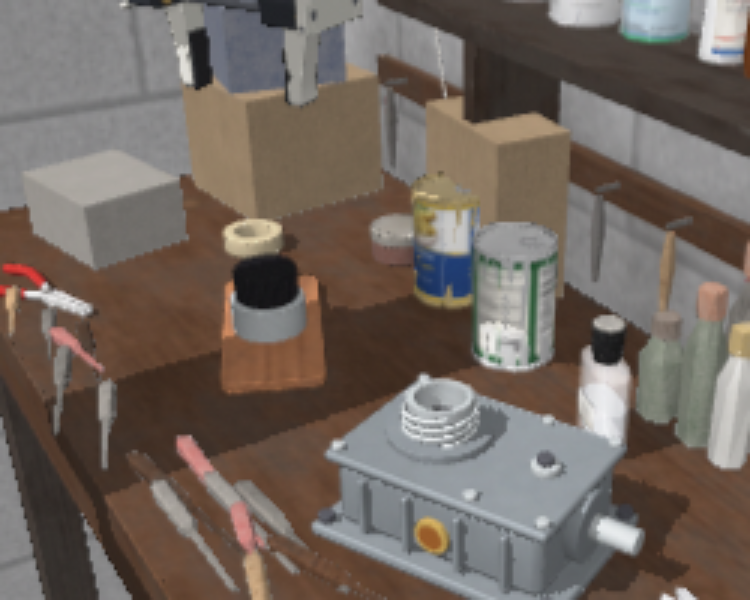

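The cap stands head up on the board at (268,300) with its top at z ≈ 0.069. The gripper is clear, and the tin and bottle are where they were.

```bash
python3 -c "
from plant import r
print(r.close_job())"
```

```text
the job is handed in; nothing more can be done
None
```

The cap is unscrewed (about 280° in a single grip, no forcing seen), lifted off and standing head up near the middle of the board. The arm is clear, the tin and bottle are unmoved, the spanner was never approached, and the job is handed in at about 17 s of the 67 s allowed.

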